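Switch the microscope illuminator to dark field

TASK

Switch the microscope illuminator to dark field: with your fingertips, push its lever out of the middle parking slot, along the cross-way of the H-shaped gate, and fully home into the slot that has the ring-shaped tag beside it, then take your hand away. Only push the lever, never pinch it between the fingers, and leave the slide box, the stain bottle and the jar where they stand.

Things in the scene. Friction and masses are not known exactly. Their poses are not given: they have to be found in the camera images.
- unit: Illuminator control unit: grey box with a white top, fixed to the bench, 160 (x) by 170 (y) by 110 mm high; origin at the centre of its underside. Its -x side, with dark cooling slits, roughly faces the robot; +y is left seen from the robot. Its top is an 8 mm plate with the lever's gate cut through it: 14 mm wide slots, corners rounded 6 mm, around the lever's 10 mm stem.
- gate (a point): Gate centre, on the plate's top, 110 mm up, axes as the unit. Stem's paths: cross-way along y at x=0, y -32 to 32 mm; from both its ends slots run 29 mm to +x and to -x (four outer slots, the H); the parking slot runs 29 mm to -x from the middle. To +x the middle is solid: a lever pushed to +x out of the parking slot stops there, on the cross-way.
- knob (a point): Centre of the black four-lobed knob, 42 mm across the lobes (at +-x, +-y), 34 mm between them, reaching 19 mm below and 25 mm above this point. The lever tilts about a pivot 170 mm below. Knob upright: 180 mm above the bench; fully home in an outer slot: about 48 mm forth or back and 52 mm aside of the gate centre, 15 mm lower. It stays where left, needs 2 to 4 N to move and cannot be lifted.
- stem (a point): Point on the axis of the lever's stem, 100 mm from the pivot: where the stem passes the top of the gate.
- lever_side (a joint): Sideways tilt of the lever, rad: 0 upright, + to unit +y; stops at +0.322 and -0.322 (in line with the outer slots).
- lever_fore (a joint): Tilt of the lever forth and back, rad: 0 on the cross-way, + to unit +x (away from the robot); stops at +0.284 and -0.284 (slot ends, fully home). At the start it is negative, in the parking slot.
- tag_ring: The dark-field tag: flat black plastic ring, 30 mm outside, 19 mm inside, 3 mm thick, fixed on the unit's plate outboard of one outer slot's end, which one changes: 28 mm to +x or -x and 60 mm to +y or -y of the gate centre (unit axes), so level in x with the stem when the lever is fully home in that slot. Origin at the centre of its underside, axes as the unit.
- tag_disc: Flat solid black plastic disc, 30 mm, 3 mm thick, beside another of the outer slots in the same way.
- tag_bar: Flat black plastic bar, 30 by 9 by 3 mm, beside another of the outer slots in the same way.
- tag_cross: Flat black plastic cross, 30 mm with 9 mm arms, 3 mm thick, beside another of the outer slots in the same way.
- slide_box: Red plastic slide box, loose, 86 by 56 by 35 mm high, lying flat beside the unit on its +y side; origin at the centre of its underside. To be left alone.
- stain_bottle: Small brown glass bottle, loose, 34 mm diameter, 75 mm high, upright beside the unit on its -y side; origin at the centre of its underside. To be left alone.
- jar: Small glass jar with a white cap, loose, 44 mm diameter, 50 mm high, upright beyond the unit (+x side); origin at the centre of its underside. To be left alone.
- microscope: Grey microscope, fixed, 170 by 130 mm base and 370 mm high, on the robot's left, well away from the unit; origin at the centre of its underside.
- lobe_far: Lobe of the lever's knob on its +x side, a round-ended upright bar of 7 mm radius, 38 mm high. Its origin is not on it but 14 mm to +x of the lever's pivot, 170 mm below the knob's centre.
- lobe_near: Lobe of the lever's knob on its -x side, a round-ended upright bar of 7 mm radius, 38 mm high. Its origin is not on it but 14 mm to -x of the lever's pivot, 170 mm below the knob's centre.
- lobe_left: Lobe of the lever's knob on its +y side, a round-ended upright bar of 7 mm radius, 38 mm high. Its origin is not on it but 14 mm to +y of the lever's pivot, 170 mm below the knob's centre.
- lobe_right: Lobe of the lever's knob on its -y side, a round-ended upright bar of 7 mm radius, 38 mm high. Its origin is not on it but 14 mm to -y of the lever's pivot, 170 mm below the knob's centre.

How it is judged:
By the outcome, as a careful person would: the job done as asked, in the order asked, and still so for the second after the job is handed in, with the robot touching nothing.
It also fails if it takes over 51 s, if anything falls off the work surface, if the arm or the gripper's body presses on something with over 40 N, if the wrist force passes 120 N, or if a joint passes its speed limit or range.

ROBOT

A 6-joint arm with a two-finger parallel gripper is mounted at the origin on the work surface. World frame = base frame: x ahead of the robot, y to its left, z up, the work surface at z = 0. Lengths are in m, angles in rad, forces in N, time in s.
With the tool pointing down it reaches from about 0.3 to 0.875 m from the base axis. Payload 6.4 kg.
Tool frame: the origin (TCP) lies at the very end of the fingers, on their centre line; the grasp point (between the pads) lies 19 mm behind it; z points along the fingers, y is the direction in which the jaws open and shut (so a half turn about z gives the same grasp; the last joint's range is limited). The gripper opens to 85 mm and grips with 20 to 120 N. Pads are 22 mm wide; open, the fingers measure 114 mm over their backs; the gripper's body (76 mm by 85 mm) begins 54 mm behind the grasp point. The pads swing forward as they close: fully open they stand 13 mm farther back than shut.
Start: joints at [-1.547, 0.181, 1.607, -0, 1.354, -0.206], TCP at [0.131, -0.56, 0.231] pointing down, gripper open.
Joint ranges: [-2.99, 2.99], [-0.89, 2.07], [0.3, 2.58], [-1.14, 4.28], [0, 2.63], [-3.12, 3.12]. Speed limits (rad/s): [2.57, 2.57, 3.01, 3.14, 3.14, 3.14].

INTERFACE

Orientations are given as a unit quaternion [w, x, y, z].
In Python, from bench import telemetry, imaging, ctrl gives the robot as it stands.
- The arm moves only by the shell command python3 -m pendant 'ROWS' [OPENING]. ROWS is JSON, a list that holds one entry, the list of rows, each a list of 6 numbers: the shift along the tool's x, y, z in units of 200 mm (1.0 is 200 mm), then the turn, a rotation vector about the tool's x, y, z in units of pi rad (1.0 is pi rad). In form: [[[tx, ty, tz, rx, ry, rz], ...]]. A call has 1 to 12 rows; each row shifts and turns the pose as measured when the row begins, along the tool's axes as they then stand; what a row does not reach is not made up. A row lasts 1/8 s, in which the tool goes at most 62.5 mm and 10.7 degrees, less where a joint would pass 70% of its speed; a pose out of reach is approached as far as the arm can. A call with a number of a shift or a turn outside -1 to 1 is refused whole. A call with a gripper value outside its range is refused whole. OPENING is the closure, from 0 (fully open) to 1 (shut), set as the call begins (- or left out, the last holds). The fingers move at their own pace and stop on an object; the grip force is fixed at half the most. Time passes only in rows, so rows that do not move let the fingers close. It gives the time, the measured TCP pose, the force and the opening at its end, in the units of the state.
- telemetry.get_obs(): the state, without advancing time (a new reading comes with each control period).
- imaging.camera(name): name is "scene" or "top"; returns a dict with "pixels" (384x512x3 uint8, blue, green, red), "vfov" (degrees; the focal length in pixels is half the picture's height over the tangent of half this angle, whatever the lens; pixels are square), "cx", "cy" (the principal point, pixels), "R" (3x3) and "t" (3): a world point X has camera coordinates R X + t. Camera axes: x right, y down, z forward; pixel columns grow to the right and rows downward; lengths in m; the calibration is good to about 2 mm. A picture is of the moment at which its call begins. There is no depth.
- ctrl.hand_in(): hands the job in, once; it reports no verdict.
The state is a dict: "time_s": time; "q": joint angles; "dq": joint speeds; "joint_efforts": joint torques, N m; "eef_pos": TCP position; "eef_rot": TCP orientation; "wrist_force": force on the tool from outside, world axes, zero at the start; "torque": the same for the moment, N m; "opening": opening from 0.0 (shut) to 1.0 (fully open).
Only numpy, scipy, OpenCV 4.12 (cv2) and the standard library are available. Lean on these libraries where they do the work, as an engineer would, in place of code of your own. Each camera call takes 0.05 s, during which the arm holds its last target.

## Working session

There is one attempt and no reset: what is moved stays moved. The work goes in short steps, Python scripts to look and compute and a shell command to move; the robot and the scene stay as the last step left them, time stands still between calls to the robot, and variables do not carry over. Pictures are saved under pics/ and viewed, and the job is handed in when it is done.

```bash
mkdir -p pics; python3 - <<'E'
from bench import telemetry, imaging
import cv2, numpy as np
print(telemetry.get_obs())
for n in ("scene","top"):
    c=imaging.camera(n); cv2.imwrite(f"pics/{n}0.png",c["pixels"])
    print(n,c["vfov"],c["cx"],c["cy"],np.round(c["R"],4).tolist(),np.round(c["t"],4).tolist())
E
```

```text
{'time_s': 0.0, 'q': array([-1.54727109e+00,  1.81557106e-01,  1.60805626e+00, -1.41669511e-05,
        1.35380138e+00, -2.06291815e-01]), 'dq': array([-0.00051188, -0.00092124, -0.00116249,  0.00127102, -0.00153928,
        0.00021234]), 'joint_efforts': array([ 6.37211269e-04, -4.44868577e+01, -3.51333046e+01, -2.04191241e-05,
        9.05719469e-03, -3.29674293e-06]), 'eef_pos': array([ 0.13098796, -0.55928621,  0.23035181]), 'eef_rot': array([-9.07878510e-04,  9.93404689e-01,  1.14657292e-01,  7.62516963e-05]), 'wrist_force': array([-1.59815602,  0.31087345,  0.0775619 ]), 'torque': array([0.07207534, 0.06916493, 0.03521331]), 'opening': 0.9980677506800131}
scene 43.932322771226794 259.1653457968795 190.57130009495586 [[0.7979, 0.6026, 0.012], [0.49, -0.637, -0.5951], [-0.351, 0.4808, -0.8035]] [-0.5485, -0.0926, 1.6124]
top 50.500563309575085 256.3524062626875 199.98463263175856 [[0.0276, -0.9996, 0.0047], [-0.9965, -0.0279, -0.0782], [0.0783, -0.0025, -0.9969]] [0.1592, 0.5679, 1.2819]
```

```bash
ls -la; ls pics
```

```text
total 12
drwxr-xr-x  3 agent agent 4096 Dec  6 18:13 .
drwxr-xr-x 23 root  root  4096 Dec  6 18:13 ..
drwxr-xr-x  2 agent agent 4096 Dec  6 18:14 pics
scene0.png
top0.png
```

View pics/scene0.png

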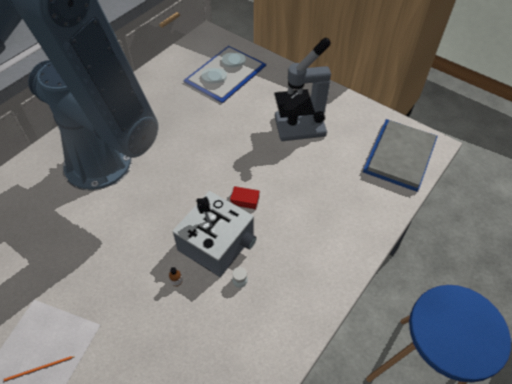

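View pics/top0.png

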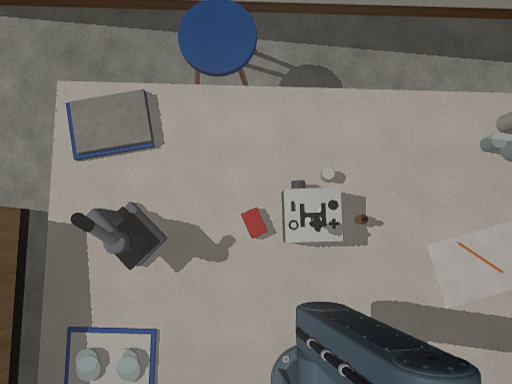

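The scene view shows the unit around (214,235) and the microscope at (300,100). The top view shows the unit around (312,215), the red box at (254,223), the bottle at (361,219) and the jar at (328,175). I'll enlarge both.

```bash
python3 - <<'E'
import cv2
a=cv2.imread("pics/scene0.png")[175:295,150:280]; cv2.imwrite("pics/scene0z.png",cv2.resize(a,None,fx=5,fy=5,interpolation=cv2.INTER_CUBIC)[:600])
a=cv2.imread("pics/top0.png")[160:260,230:390]; cv2.imwrite("pics/top0z.png",cv2.resize(a,None,fx=5,fy=5,interpolation=cv2.INTER_CUBIC))
E
```

```text
(no output)
```

View pics/scene0z.png

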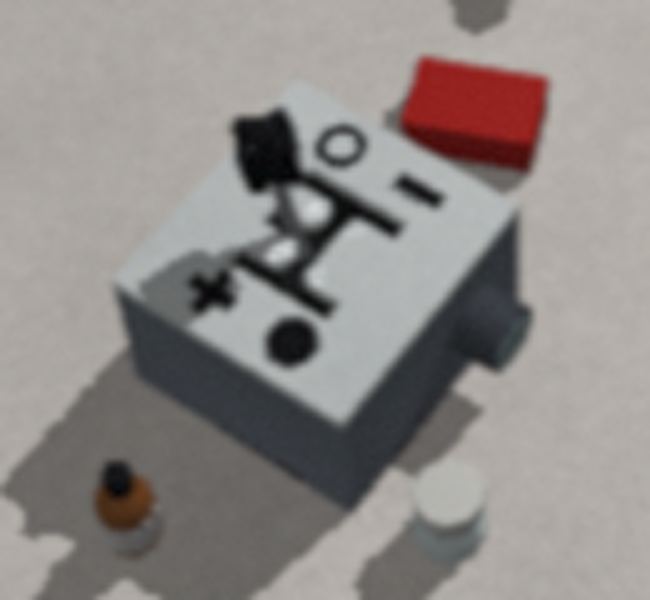

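View pics/top0z.png

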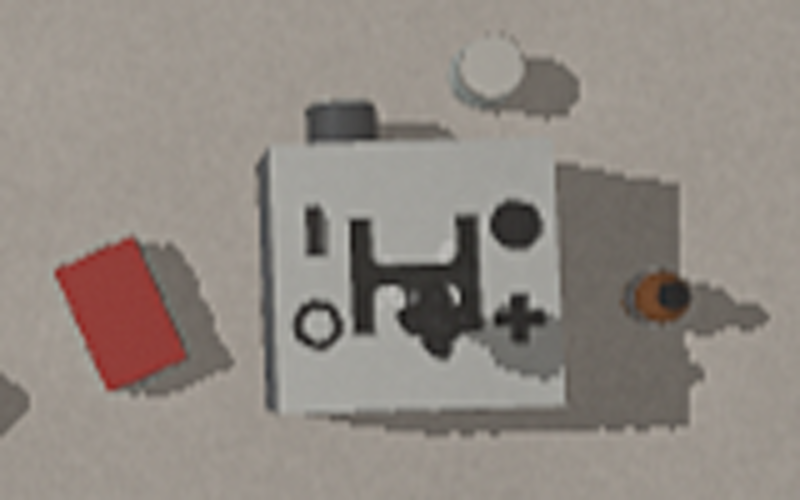

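The ring tag shows at top-zoom (318,325), which is the unit's +y/-x side, left and near the robot. The cross is near right, the disc far right and the bar far left. Next I'll fit the unit pose using both cameras.

```bash
cat > h.py <<'E'
import numpy as np, cv2
from scipy.optimize import least_squares
from bench import imaging, telemetry
def K(c): f=c["pixels"].shape[0]/2/np.tan(np.radians(c["vfov"])/2); return f
def proj(c,X):
    Y=np.atleast_2d(X)@np.array(c["R"]).T+np.array(c["t"]); return Y[:,:2]/Y[:,2:]*K(c)+[c["cx"],c["cy"]]
def Rz(a): return np.array([[np.cos(a),-np.sin(a),0],[np.sin(a),np.cos(a),0],[0,0,1]])
PIV=0.010
def knobpt(s,f,h,local=(0,0)):
    # direction of lever
    d=np.array([np.tan(f),np.tan(s),1.]); d/=np.linalg.norm(d); return d*h
E
python3 - <<'E'
from h import *
C={n:imaging.camera(n) for n in ("top","scene")}
hz=lambda u,o,s=5:(np.array(u)+.5)/s-.5+np.array(o)
tags=np.array([[-28,60,113],[-28,-60,113],[28,-60,113],[28,60,113]])/1e3 #ring cross disc bar
cor=np.array([[80,85,110],[80,-85,110],[-80,-85,110],[-80,85,110]])/1e3
M=np.vstack([tags,cor])
top=hz([[318,325],[520,318],[516,223],[316,230],[270,147],[553,142],[565,402],[279,411]],[230,160])
sc=hz([[341,146],[212,291],[291,342],[419,191],[518,212],[342,424],[116,286],[297,82]],[150,175])
def res(p,which):
    X=M@Rz(p[2]).T+[p[0],p[1],0]
    r=[]
    if 't' in which: r.append(proj(C["top"],X)-top)
    if 's' in which: r.append(proj(C["scene"],X)-sc)
    return np.concatenate(r)
for w in ("t","s","ts"):
    o=least_squares(lambda p:res(p,w).ravel(),[.5,0,0],loss="soft_l1",f_scale=.5)
    print(w,np.round(o.x,4)); 
print(np.round(res(o.x,w),2).tolist())
p=o.x
for k in (-.284,-.2,-.1,0):
    X=np.array([p[:2].tolist()+[.010]])+knobpt(0,k,.170)@Rz(p[2]).T
    print(k,X,(proj(C["top"],X)-[230,160])*5,(proj(C["scene"],X)-[150,175])*5)
E
```

```text
t [0.5179 0.0053 0.0573]
s [0.519  0.0051 0.0581]
ts [0.5185 0.0053 0.0577]
[[0.1, -0.36], [0.09, -0.18], [0.05, 0.0], [-0.2, -0.2], [-0.08, -0.62], [0.01, -1.29], [0.1, 0.34], [0.02, 0.28], [-0.04, -0.04], [-0.14, 0.28], [0.13, -0.08], [0.07, -0.01], [0.19, -1.14], [-0.22, 0.26], [-1.09, -0.78], [-0.21, -0.45]]
-0.284 [[0.47089863 0.00256746 0.1731902 ]] [[434.40056799 350.88526268]] [[238.43446928 138.62261651]]
-0.2 [[0.48473538 0.00336664 0.17661132]] [[434.30380162 326.13778185]] [[257.86855104 146.70158716]]
-0.1 [[0.50150953 0.00433547 0.17915071]] [[433.74832147 296.0903818 ]] [[281.94728793 158.29745193]]
0 [[0.51845298 0.00531409 0.18      ]] [[432.72075938 265.81500283]] [[306.77033701 171.93438536]]
```

Both cameras agree on the gate centre, (0.5185, 0.0053), with a yaw of 0.058 rad. The knob starts near lever_fore ≈ -0.2. The ring slot is (-x, +y), so the pushes are +x, then +y, then -x. I'll shut the fingers and square the tool to the unit first.

```bash
cat >> h.py <<'E'
P=np.array([.5185,.0053,.0577])
from scipy.spatial.transform import Rotation as Ro
def st():
    o=telemetry.get_obs(); q=np.array(o["eef_rot"]); R=Ro.from_quat(q[[1,2,3,0]]).as_matrix()
    loc=(np.array(o["eef_pos"])-[P[0],P[1],0])@Rz(P[2])
    Rl=Rz(P[2]).T@R
    f=Rz(P[2]).T@np.array(o["wrist_force"])
    print("t %.2f"%o["time_s"],"local mm",np.round(loc*1e3,1),"yaw",round(np.arctan2(Rl[1,0],Rl[0,0]),4),"tilt",np.round(Rl[:2,2],4),"F",np.round(f,1),"op",round(o["opening"],3))
    return loc,R
def go(target):
    loc,R=st(); d=Rz(P[2])@(np.array(target)/1e3-loc); D=Ro.from_matrix(np.array([[1,0,0],[0,-1,0],[0,0,-1.]]));Dw=Ro.from_matrix(Rz(P[2]))*D
    print("shift units",np.round(R.T@d/.2,3),"turn",np.round((Ro.from_matrix(R).inv()*Dw).as_rotvec()/np.pi,4))
E
python3 -m pendant '[[[0,0,0,0,0,0.055],[0,0,0,0,0,0]]]' 1
python3 -c "
from h import *
go([-100,0,230])"
```

```text
time_s: 0.45
eef_pos: [0.131, -0.5592, 0.2302]
eef_rot: [-0.001, 1.0, 0.027, 0.0]
wrist_force: [0.1, 0.6, -0.0]
opening: 0.605
t 0.45 local mm [-419.4 -541.2  230.2] yaw -0.0033 tilt [0.0001 0.0021] F [ 0.1  0.6 -0. ] op 0.605
shift units [ 1.588 -2.711  0.007] turn [-0.0007 -0.     -0.001 ]
```

```bash
python3 -m pendant '[[[0.14,-0.24,0,0,0,0],[0.14,-0.24,0,0,0,0],[0.14,-0.24,0,0,0,0],[0.14,-0.24,0,0,0,0],[0.14,-0.24,0,0,0,0],[0.14,-0.24,0,0,0,0],[0.14,-0.24,0,0,0,0],[0.14,-0.24,0,0,0,0],[0.14,-0.24,0,0,0,0],[0.14,-0.24,0,0,0,0],[0,0,0,0,0,0]]]' 1
python3 -c "
from h import *
go([-100,0,230])"
```

```text
time_s: 1.82
eef_pos: [0.3824, -0.0454, 0.2317]
eef_rot: [0.001, 0.999, 0.048, 0.003]
wrist_force: [0.9, -0.3, -0.1]
opening: -0.001
t 1.82 local mm [-138.8  -42.8  231.7] yaw 0.0389 tilt [ 0.0066 -0.0012] F [ 0.9 -0.4 -0.1] op -0.001
shift units [ 0.202 -0.206  0.009] turn [ 0.0004 -0.0021  0.0124]
```

```bash
python3 -m pendant '[[[0.1,-0.1,0,0,-0.002,0.012],[0.1,-0.1,0,0,0,0],[0,0,0.15,0,0,0],[0,0,0.15,0,0,0],[0,0,0,0,0,0]]]' 1
python3 -c "
from h import *
go([-100,0,172])
c=imaging.camera('scene');cv2.imwrite('pics/s1.png',cv2.resize(c['pixels'][120:295,130:290],None,fx=4,fy=4,interpolation=cv2.INTER_CUBIC)[:600])
"
```

```text
time_s: 2.45
eef_pos: [0.4206, -0.0044, 0.1713]
eef_rot: [0.002, 0.999, 0.036, 0.001]
wrist_force: [0.3, 0.0, 0.6]
opening: 0.005
t 2.45 local mm [-98.3  -4.  171.3] yaw 0.0139 tilt [ 0.0018 -0.0044] F [0.3 0.  0.6] op 0.005
shift units [-0.008 -0.02  -0.003] turn [ 0.0014 -0.0006  0.0044]
```

View pics/s1.png

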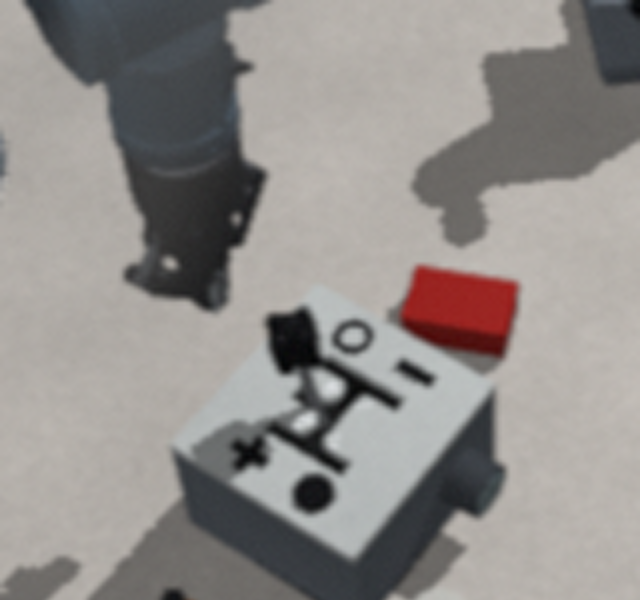

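The hand is shut and clear behind the knob, with the fingertips at about (190,295) and the knob at about (295,340). Pushing +x now.

```bash
python3 -m pendant '[[[0.06,-0.02,0,0,0,0.004],[0.06,0,0,0,0,0],[0.03,0,0,0,0,0],[0.03,0,0,0,0,0],[0.03,0,0,0,0,0],[0.03,0,0,0,0,0],[0,0,0,0,0,0]]]' 1
python3 -c "
from h import *
go([-32,0,172])
c=imaging.camera('top');cv2.imwrite('pics/t2.png',cv2.resize(c['pixels'][160:280,230:390],None,fx=5,fy=5,interpolation=cv2.INTER_CUBIC)[:600])
"
```

```text
time_s: 3.38
eef_pos: [0.4746, 0.0013, 0.1769]
eef_rot: [0.004, 1.0, 0.029, 0.004]
wrist_force: [-0.6, -0.4, 0.4]
opening: -0.003
t 3.38 local mm [-44.1  -1.5 176.9] yaw 0.0008 tilt [ 0.0085 -0.0074] F [-0.6 -0.3  0.4] op -0.003
shift units [ 0.06  -0.008  0.025] turn [ 0.0024 -0.0027  0.0002]
```

View pics/t2.png

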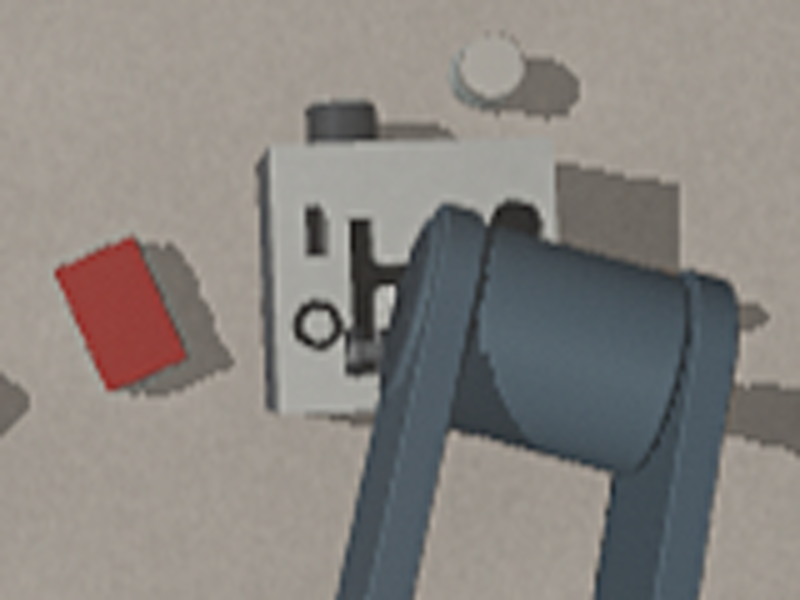

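The arm hides the knob in the top view, so I'll use the scene camera. The height crept up 5 mm, so I'm correcting that and continuing the push.

```bash
python3 -m pendant '[[[0.02,-0.008,0.025,0.002,-0.003,0],[0.02,0,0.005,0,0,0],[0.015,0,0,0,0,0],[0.01,0,0,0,0,0]]]' 1
python3 -c "
from h import *
go([-32,0,172])
c=imaging.camera('scene');cv2.imwrite('pics/s3.png',cv2.resize(c['pixels'][165:265,160:280],None,fx=6,fy=6,interpolation=cv2.INTER_CUBIC)[:600])
"
```

```text
time_s: 3.92
eef_pos: [0.4877, 0.0037, 0.1702]
eef_rot: [0.0, 1.0, 0.029, -0.001]
wrist_force: [-1.8, -0.0, 1.3]
opening: -0.001
t 3.92 local mm [-3.090e+01  1.000e-01  1.702e+02] yaw 0.0005 tilt [-0.0024 -0.0008] F [-1.8  0.1  1.3] op -0.001
shift units [-0.006  0.001 -0.009] turn [0.0002 0.0008 0.0002]
```

View pics/s3.png

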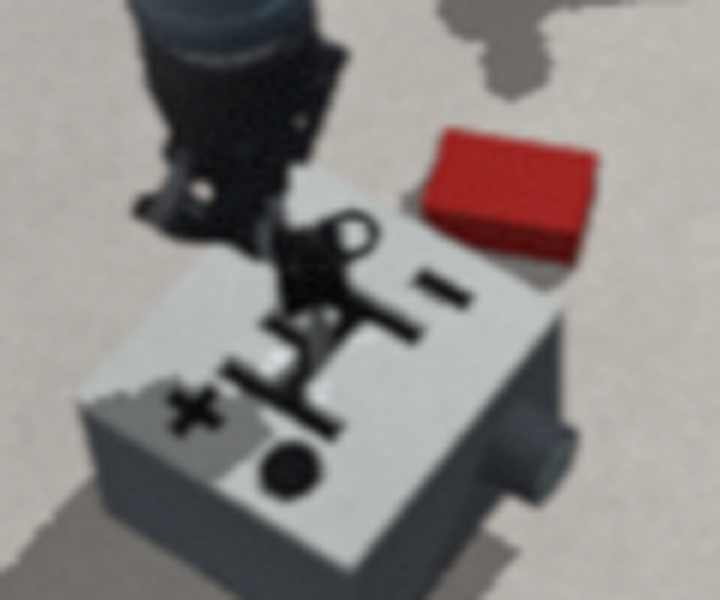

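The knob blob sits at about (312,266), against a prediction of (308,266) for lever_fore = 0. A slightly firmer push should feel the stop.

```bash
python3 -m pendant '[[[0.015,0,0,0,0,0],[0.015,0,0,0,0,0]]]' 1
python3 -c "
from h import *
go([-32,0,172])"
python3 -m pendant '[[[0.015,0,0,0,0,0],[0.015,0,0,0,0,0],[0,0,0,0,0,0]]]' 1
python3 -c "
from h import *
go([-32,0,172])"
```

```text
time_s: 4.22
eef_pos: [0.4916, 0.004, 0.1702]
eef_rot: [0.0, 1.0, 0.029, -0.004]
wrist_force: [-18.5, -1.0, 13.8]
opening: -0.0
t 4.22 local mm [-27.    0.2 170.2] yaw 0.0009 tilt [-0.0086 -0.0007] F [-18.5   0.1  13.8] op -0.0
shift units [-0.025  0.001 -0.009] turn [0.0002 0.0027 0.0003]
time_s: 4.6
eef_pos: [0.4904, 0.0038, 0.1702]
eef_rot: [0.001, 0.999, 0.03, -0.014]
wrist_force: [-2.5, -0.2, 1.4]
opening: -0.004
t 4.60 local mm [-2.810e+01  1.000e-01  1.702e+02] yaw 0.0019 tilt [-0.0272 -0.0013] F [-2.5 -0.1  1.4] op -0.004
shift units [-0.02   0.001 -0.008] turn [0.0004 0.0087 0.0006]
```

The stop is confirmed at 18.5 N with TCP x = -27. Now I'll back off and go around to the -y side at the same height.

```bash
python3 -m pendant '[[[-0.1,0,-0.005,0,0.009,0],[-0.1,0,0,0,0,0],[0,0.2,0,0,0,0],[0,0.2,0,0,0,0],[0,0,0,0,0,0]]]' 1
python3 -c "
from h import *
go([2,-70,172])"
```

```text
time_s: 5.22
eef_pos: [0.4572, -0.0802, 0.1732]
eef_rot: [0.001, 1.0, 0.031, 0.005]
wrist_force: [-0.1, 0.1, 0.9]
opening: -0.002
t 5.22 local mm [-66.2 -81.9 173.2] yaw 0.0036 tilt [ 0.0092 -0.0027] F [-0.1  0.2  0.9] op -0.002
shift units [ 0.341 -0.058  0.009] turn [ 0.0009 -0.0029  0.0011]
```

```bash
python3 -m pendant '[[[0.12,0,0,0,-0.003,0.001],[0.12,0,0,0,0,0],[0.1,0,0,0,0,0],[0,0,0,0,0,0]]]' 1
python3 -c "
from h import *
go([2,-50,172])
c=imaging.camera('scene');cv2.imwrite('pics/s4.png',cv2.resize(c['pixels'][165:265,160:280],None,fx=6,fy=6,interpolation=cv2.INTER_CUBIC)[:600])
"
```

```text
time_s: 5.72
eef_pos: [0.5277, -0.0737, 0.1735]
eef_rot: [0.001, 1.0, 0.028, 0.001]
wrist_force: [0.0, -0.1, 0.4]
opening: -0.002
t 5.72 local mm [  4.7 -79.4 173.5] yaw -0.0007 tilt [ 0.0019 -0.0016] F [ 0.  -0.1  0.4] op -0.002
shift units [-0.013 -0.147  0.007] turn [ 0.0005 -0.0006 -0.0002]
```

View pics/s4.png

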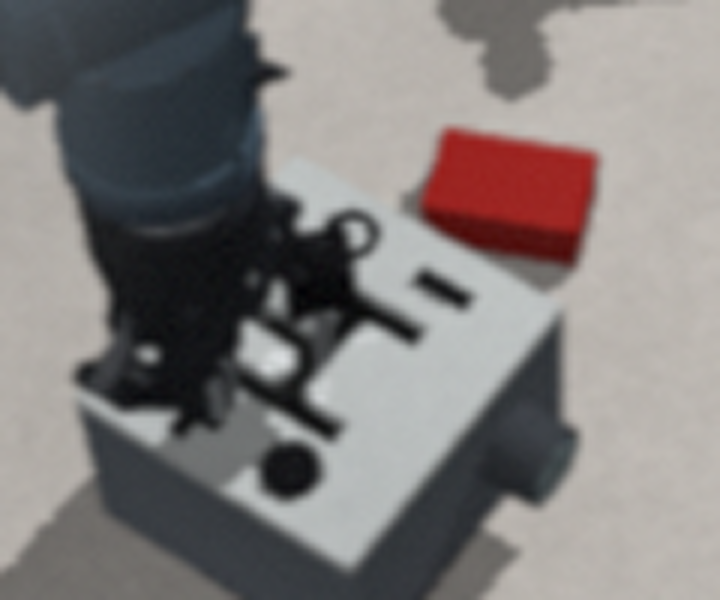

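The knob at about (318,265) stayed on the cross-way, and the hand is on its -y side. Pushing +y now.

```bash
python3 -m pendant '[[[-0.013,-0.07,0.007,0,0,0],[0,-0.07,0,0,0,0],[0,-0.04,0,0,0,0],[0,-0.04,0,0,0,0],[0,-0.04,0,0,0,0],[0,-0.04,0,0,0,0],[0,-0.04,0,0,0,0]]]' 1
python3 -c "
from h import *
go([2,17,168])
c=imaging.camera('scene');cv2.imwrite('pics/s5.png',cv2.resize(c['pixels'][165:265,160:280],None,fx=6,fy=6,interpolation=cv2.INTER_CUBIC)[:600])
"
```

```text
time_s: 6.65
eef_pos: [0.5183, -0.0016, 0.1724]
eef_rot: [0.002, 1.0, 0.028, 0.001]
wrist_force: [-0.9, -2.8, 0.8]
opening: -0.001
t 6.65 local mm [ -0.6  -6.8 172.4] yaw -0.001 tilt [ 0.0013 -0.0031] F [-1.  -2.8  0.8] op -0.001
shift units [ 0.013 -0.119  0.022] turn [ 0.001  -0.0004 -0.0003]
```

View pics/s5.png

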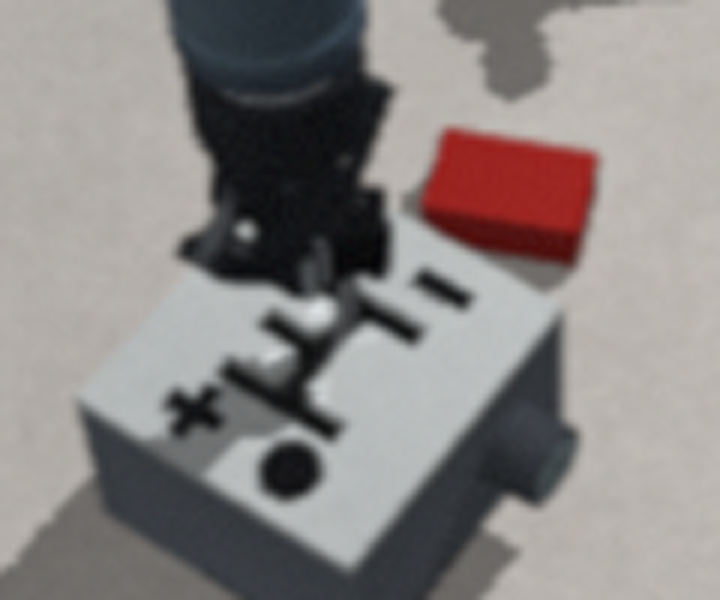

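The knob is now at about (358,230) and moving +y under 2.8 N. Continuing to the end of the cross-way.

```bash
python3 -m pendant '[[[0.005,-0.04,0.02,0,0,0],[0,-0.04,0,0,0,0],[0,-0.03,0,0,0,0],[0,-0.02,0,0,0,0]]]' 1
python3 -c "
from h import *
go([2,17,168])"
python3 -m pendant '[[[0,-0.015,0,0,0,0],[0,-0.015,0,0,0,0]]]' 1
python3 -c "
from h import *
go([2,17,168])
c=imaging.camera('scene');cv2.imwrite('pics/s6.png',cv2.resize(c['pixels'][165:265,160:280],None,fx=6,fy=6,interpolation=cv2.INTER_CUBIC)[:600])
"
```

```text
time_s: 7.2
eef_pos: [0.5175, 0.0274, 0.1673]
eef_rot: [0.001, 1.0, 0.028, 0.0]
wrist_force: [0.1, -2.6, -0.6]
opening: -0.001
t 7.20 local mm [  0.3  22.1 167.3] yaw -0.0007 tilt [ 0.0005 -0.0017] F [-0.1 -2.6 -0.6] op -0.001
shift units [ 0.009  0.026 -0.003] turn [ 0.0005 -0.0002 -0.0002]
time_s: 7.45
eef_pos: [0.5175, 0.0294, 0.1671]
eef_rot: [0.005, 1.0, 0.029, 0.0]
wrist_force: [0.1, -15.4, -2.2]
opening: -0.002
t 7.45 local mm [  0.4  24.1 167.1] yaw -0.0004 tilt [ 0.0003 -0.0107] F [ -0.8 -15.4  -2.2] op -0.002
shift units [ 0.008  0.036 -0.004] turn [ 0.0034 -0.0001 -0.0001]
```

View pics/s6.png

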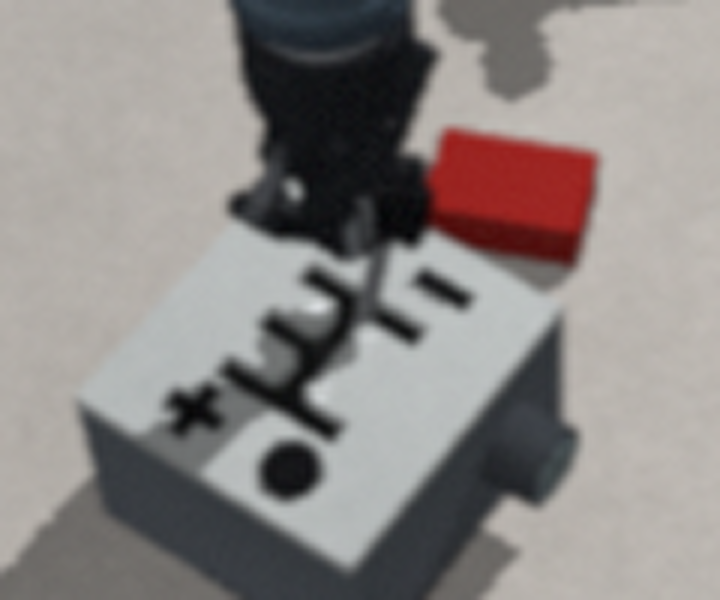

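The stop is reached at 15.4 N, with the stem in line with the left slots. I'll back off and go around to the +x side.

```bash
python3 -m pendant '[[[0,0.09,0,0.003,0,0],[0,0.09,0,0,0,0],[0.12,0,0,0,0,0],[0.12,0,0,0,0,0],[0.12,0,0,0,0,0],[0,0,0,0,0,0]]]' 1
python3 -c "
from h import *
go([65,53,163])"
```

```text
time_s: 8.25
eef_pos: [0.5931, -0.0044, 0.1672]
eef_rot: [-0.0, 1.0, 0.027, -0.0]
wrist_force: [-0.2, 0.9, -0.4]
opening: -0.0
t 8.25 local mm [ 73.9 -13.9 167.2] yaw -0.0028 tilt [-0.0002  0.0009] F [-0.1  0.9 -0.4] op -0.0
shift units [-0.045 -0.335  0.021] turn [-0.0003  0.0001 -0.0009]
```

```bash
python3 -m pendant '[[[0,-0.12,0.02,0,0,0],[0,-0.12,0,0,0,0],[-0.02,-0.09,0,0,0,0],[0,0,0,0,0,0]]]' 1
python3 -c "
from h import *
go([45,53,163])
c=imaging.camera('scene');cv2.imwrite('pics/s7.png',cv2.resize(c['pixels'][165:265,160:280],None,fx=6,fy=6,interpolation=cv2.INTER_CUBIC)[:600])
"
```

```text
time_s: 8.75
eef_pos: [0.5819, 0.0624, 0.1622]
eef_rot: [-0.001, 1.0, 0.027, -0.002]
wrist_force: [-0.2, -1.1, -0.0]
opening: -0.002
t 8.75 local mm [ 66.6  53.3 162.2] yaw -0.004 tilt [-0.0041  0.0018] F [-0.2 -1.1 -0. ] op -0.002
shift units [-0.108  0.002 -0.004] turn [-0.0006  0.0013 -0.0013]
```

View pics/s7.png

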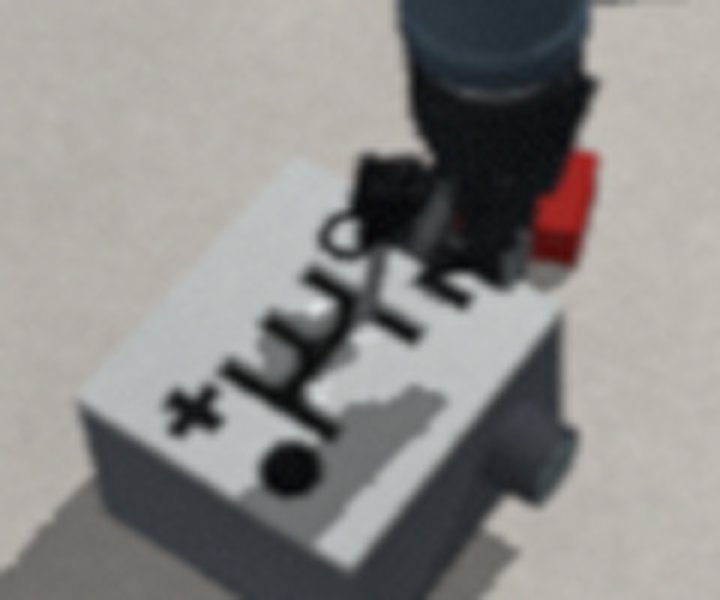

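The knob at (395,195) is at the left end of the cross-way, with the hand on its far side at about (490,250). Pushing -x toward the ring slot.

```bash
python3 -m pendant '[[[-0.07,0,0,0,0.001,-0.001],[-0.06,0,0,0,0,0],[-0.04,0,0,0,0,0],[-0.04,0,0,0,0,0],[-0.04,0,0,0,0,0],[-0.04,0,0,0,0,0],[-0.04,0,0,0,0,0]]]' 1
python3 -c "
from h import *
go([-20,53,160])
c=imaging.camera('scene');cv2.imwrite('pics/s8.png',cv2.resize(c['pixels'][165:265,160:280],None,fx=6,fy=6,interpolation=cv2.INTER_CUBIC)[:600])
"
```

```text
time_s: 9.68
eef_pos: [0.5156, 0.0556, 0.1639]
eef_rot: [-0.0, 1.0, 0.027, 0.003]
wrist_force: [1.4, 1.3, -1.4]
opening: -0.0
t 9.68 local mm [  0.   50.3 163.9] yaw -0.0038 tilt [0.0053 0.0006] F [ 1.5  1.2 -1.4] op -0.0
shift units [-0.1   -0.013  0.019] turn [-0.0002 -0.0017 -0.0012]
```

View pics/s8.png

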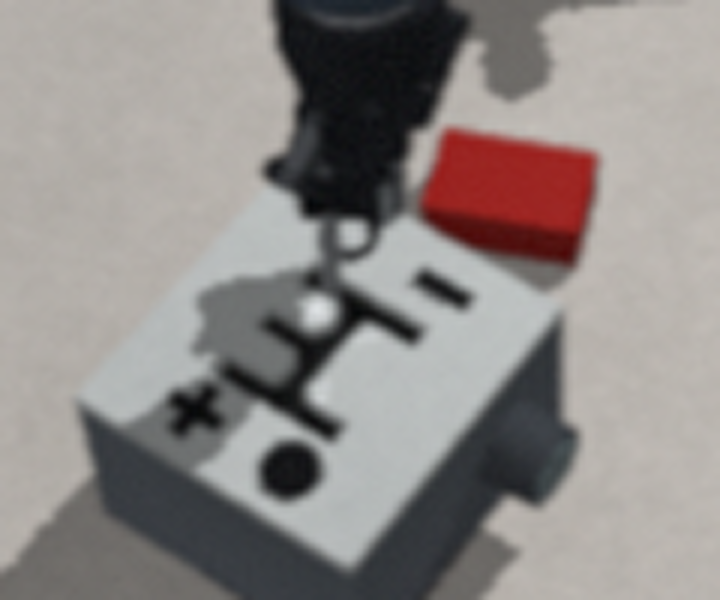

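The stem at (332,262) is entering the ring slot. Continuing until the stop.

```bash
python3 -m pendant '[[[-0.03,-0.013,0.015,0,-0.002,-0.001],[-0.03,0,0,0,0,0],[-0.02,0,0,0,0,0],[-0.015,0,0,0,0,0]]]' 1
python3 -c "
from h import *
go([-20,53,160])"
python3 -m pendant '[[[-0.015,0,0,0,0,0],[-0.015,0,0,0,0,0]]]' 1
python3 -c "
from h import *
go([-20,53,160])"
```

```text
time_s: 10.22
eef_pos: [0.4993, 0.0568, 0.162]
eef_rot: [0.0, 1.0, 0.028, 0.005]
wrist_force: [13.7, 2.3, -4.6]
opening: -0.0
t 10.22 local mm [-16.2  52.5 162. ] yaw -0.0008 tilt [ 0.0099 -0.0007] F [13.8  1.5 -4.6] op -0.0
shift units [-0.019 -0.002  0.01 ] turn [ 0.0002 -0.0031 -0.0003]
time_s: 10.48
eef_pos: [0.4989, 0.0565, 0.164]
eef_rot: [0.0, 1.0, 0.028, 0.012]
wrist_force: [10.4, 1.4, -2.9]
opening: -0.002
t 10.47 local mm [-16.6  52.3 164. ] yaw -0.0016 tilt [ 0.0245 -0.001 ] F [10.5  0.8 -2.9] op -0.002
shift units [-0.018 -0.004  0.02 ] turn [ 0.0003 -0.0078 -0.0005]
```

It's resting against something at 10–14 N. I'll make one firmer push, then back off and look.

```bash
python3 -m pendant '[[[-0.025,0,0.01,0,-0.008,0],[-0.025,0,0.005,0,0,0]]]' 1
python3 -c "
from h import *
go([-20,53,160])"
python3 -m pendant '[[[0.1,0,0,0,-0.004,0],[0.2,0,0,0,0,0],[0.2,0,-0.1,0,0,0],[0,0,-0.2,0,0,0],[0,0.2,-0.2,0,0,0],[0,0.3,0,0,0,0],[0,0.3,0,0,0,0],[0,0.3,0,0,0,0],[0,0.3,0,0,0,0],[0,0,0,0,0,0]]]' 1
python3 -c "
from h import *
st()
for n in ('scene','top'):
    c=imaging.camera(n);cv2.imwrite(f'pics/{n}9raw.png',c['pixels'])
    o=(160,165) if n=='scene' else (230,160)
    cv2.imwrite(f'pics/{n}9.png',cv2.resize(c['pixels'][o[1]:o[1]+100,o[0]:o[0]+130],None,fx=6,fy=6,interpolation=cv2.INTER_CUBIC))
    for f in (-.284,-.25,-.2,0):
        X=[P[0],P[1],.010]+Rz(P[2])@knobpt(.322,f,.170);S=[P[0],P[1],.010]+Rz(P[2])@knobpt(.322,f,.1);T=[P[0],P[1],.010]+Rz(P[2])@knobpt(.322,f,.195)
        print(n,f,[np.round((proj(c,Y)[0]-o+.5)*6-.5).tolist() for Y in (X,S,T)])
"
```

```text
time_s: 10.72
eef_pos: [0.4981, 0.056, 0.1647]
eef_rot: [0.0, 1.0, 0.027, 0.011]
wrist_force: [17.5, 1.5, -3.2]
opening: 0.003
t 10.72 local mm [-17.5  51.8 164.7] yaw -0.0029 tilt [ 0.0221 -0.0016] F [17.6  0.5 -3.2] op 0.003
shift units [-0.013 -0.006  0.023] turn [ 0.0005 -0.007  -0.0009]
time_s: 11.98
eef_pos: [0.6095, -0.2233, 0.2623]
eef_rot: [-0.002, 1.0, 0.03, -0.005]
wrist_force: [0.3, 0.8, -1.2]
opening: -0.004
t 11.97 local mm [  77.7 -233.5  262.3] yaw 0.0014 tilt [-0.0098  0.0034] F [ 0.3  0.8 -1.2] op -0.004
scene -0.284 [[303.0, 166.0], [316.0, 292.0], [298.0, 119.0]]
scene -0.25 [[312.0, 169.0], [321.0, 294.0], [309.0, 123.0]]
scene -0.2 [[326.0, 174.0], [329.0, 296.0], [325.0, 128.0]]
scene 0 [[382.0, 200.0], [362.0, 312.0], [390.0, 158.0]]
top -0.284 [[411.0, 422.0], [439.0, 384.0], [401.0, 437.0]]
top -0.25 [[410.0, 411.0], [438.0, 378.0], [400.0, 423.0]]
top -0.2 [[409.0, 394.0], [438.0, 368.0], [398.0, 404.0]]
top 0 [[405.0, 326.0], [435.0, 330.0], [393.0, 324.0]]
```

View pics/scene9.png

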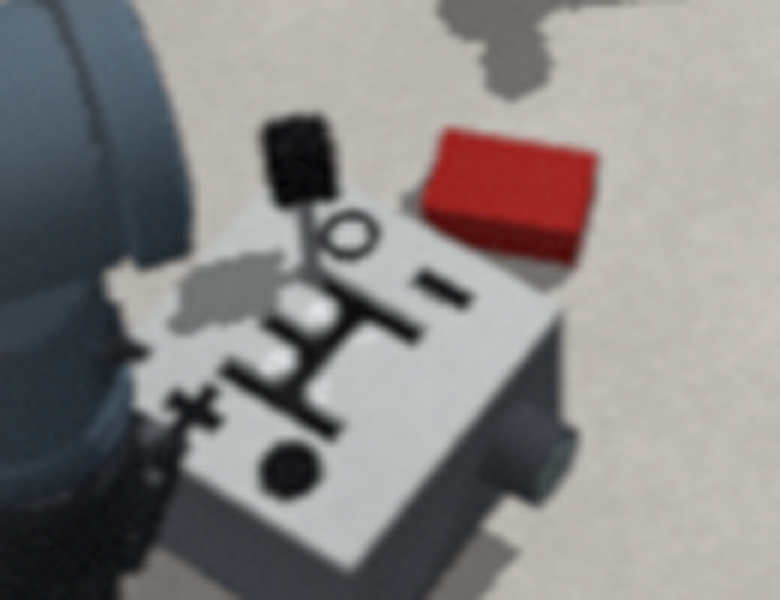

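View pics/top9.png

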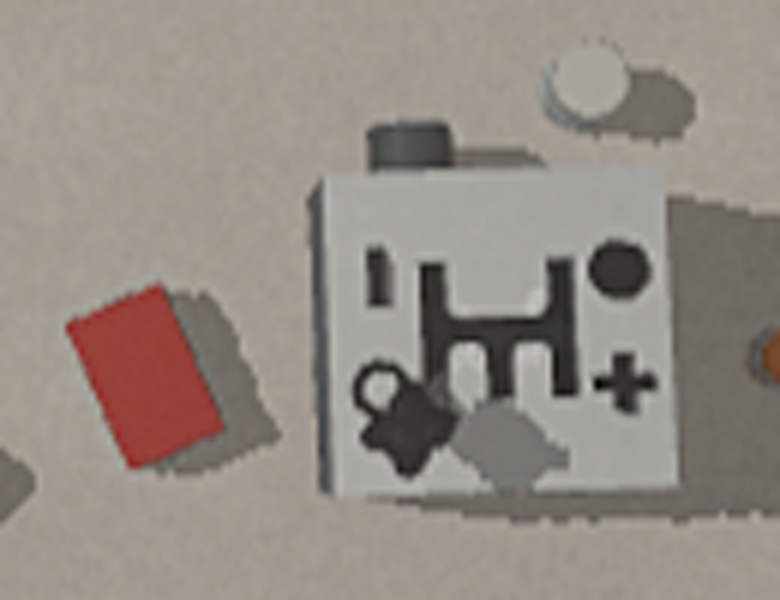

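The knob is centred at about (301,162) in the scene view against a prediction of (303,166) when home. In the top view it's at about (410,428) against (411,422). The loose objects look unmoved. I'll check the angle by fitting the knob's silhouette.

```bash
python3 - <<'E'
from h import *
C={n:imaging.camera(n) for n in ("scene","top")}
def pts(s,f):
    d=knobpt(s,f,1.); ex=np.array([1,0,0.])-d*d[0]; ex/=np.linalg.norm(ex); ey=np.cross(d,ex)
    out=[]
    for a in np.arange(0,2*np.pi,.2):
        for c in ((14,0),(-14,0),(0,14),(0,-14)):
            for h in (151,189): out.append(d*h+ex*(c[0]+7*np.cos(a))+ey*(c[1]+7*np.sin(a)))
        out.append(d*195+ex*10*np.cos(a)+ey*10*np.sin(a))
    return np.array([P[0],P[1],.010])+(np.array(out)/1e3)@Rz(P[2]).T
g=C["scene"]["pixels"].max(2); box=(200,182,20,20)
m=np.zeros_like(g); m[183:201,200:219]=(g[183:201,200:219]<60); n,l,stt,cen=cv2.connectedComponentsWithStats(m.astype(np.uint8))
i=1+np.argmax(stt[1:,4]); print("scene blob",stt[i],np.round(cen[i],2)); M=(l==i)
best=[]
for s in np.arange(.26,.36,.01):
    for f in np.arange(-.36,-.1,.01):
        h=cv2.convexHull(((proj(C["scene"],pts(s,f))+.5)*8).astype(np.int32)); r=np.zeros((384*8,512*8),np.uint8)[:230*8,:240*8]
        cv2.fillConvexPoly(r,h,255); r=cv2.resize(r,None,fx=1/8,fy=1/8,interpolation=cv2.INTER_AREA)/255.
        best.append((np.abs(r[183:199,195:225]-M[183:199,195:225]).sum(),round(s,3),round(f,3)))
print(sorted(best)[:8])
# loose things: before/after differences
for n,b in (("top",[(232,165,45,90),(350,200,30,40),(318,164,24,24)]),):
    a=cv2.imread("pics/top0.png").astype(int); d=np.abs(a-C[n]["pixels"]).max(2)
    for x,y,w,h in b: print((x,y),int((d[y:y+h,x:x+w]>40).sum()))
E
```

```text
scene blob [204 185  12  14 137] [209.56 191.5 ]
[(np.float64(37.07058823529412), np.float64(0.27), np.float64(-0.25)), (np.float64(37.36078431372549), np.float64(0.27), np.float64(-0.26)), (np.float64(37.384313725490195), np.float64(0.26), np.float64(-0.25)), (np.float64(38.21176470588235), np.float64(0.27), np.float64(-0.24)), (np.float64(38.6), np.float64(0.26), np.float64(-0.24)), (np.float64(38.83529411764706), np.float64(0.28), np.float64(-0.24)), (np.float64(39.17647058823529), np.float64(0.28), np.float64(-0.25)), (np.float64(39.4), np.float64(0.28), np.float64(-0.26))]
(232, 165) 0
(350, 200) 17
(318, 164) 0
```

```bash
python3 - <<'E'
from h import *
C={n:imaging.camera(n) for n in ("scene","top")}
def pts(s,f):
    d=knobpt(s,f,1.); ex=np.array([1,0,0.])-d*d[0]; ex/=np.linalg.norm(ex); ey=np.cross(d,ex); out=[]
    for a in np.arange(0,2*np.pi,.2):
        for c in ((14,0),(-14,0),(0,14),(0,-14)):
            for h in (151,189): out.append(d*h+ex*(c[0]+7*np.cos(a))+ey*(c[1]+7*np.sin(a)))
        out.append(d*195+ex*10*np.cos(a)+ey*10*np.sin(a))
    return np.array([P[0],P[1],.010])+(np.array(out)/1e3)@Rz(P[2]).T
def soft(s,f,c,b):
    h=cv2.convexHull(((proj(c,pts(s,f))+.5-[b[0],b[1]])*16).astype(np.int32)); r=np.zeros((b[3]*16,b[2]*16),np.uint8)
    cv2.fillConvexPoly(r,h,255); return cv2.resize(r,(b[2],b[3]),interpolation=cv2.INTER_AREA)/255.
for n,b,gr in (("scene",(198,180,22,18),120),("top",(288,218,24,24),100)):
    g=C[n]["pixels"].max(2)[b[1]:b[1]+b[3],b[0]:b[0]+b[2]].astype(float)
    if n=="scene": print(g.astype(int))
    m=np.clip((170-g)/(140),0,1)
    L=sorted((round(((soft(s,f,C[n],b)-m)**2).sum(),2),round(s,3),round(f,3)) for s in np.arange(.26,.37,.01) for f in np.arange(-.36,-.1,.01))
    print(n,L[:4],[x for x in L if x[1]==.32][:3])
a=cv2.imread("pics/top0.png"); z=np.hstack([a[195:245,330:390],C["top"]["pixels"][195:245,330:390]]); cv2.imwrite("pics/bot.png",cv2.resize(z,None,fx=6,fy=6,interpolation=cv2.INTER_CUBIC))
E
```

```text
[[184 186 187 187 190 188 186 188 189 188 188 189 187 187 186 185 185 185
  186 187 189 189]
 [187 186 185 186 185 187 186 187 186 187 189 189 187 185 185 185 186 186
  186 187 188 188]
 [185 186 185 184 183 184 183 185 186 188 186 184 183 184 180 180 183 185
  187 188 187 187]
 [185 184 184 185 184 184 181 179 178 173 163 153 156 159 152 159 178 186
  189 188 187 187]
 [186 186 184 185 185 179 163 146 135 117  98  83  88  90  86 106 148 178
  186 185 185 184]
 [186 184 185 186 181 155 111  81  69  52  37  34  37  36  33  57 112 160
  181 186 186 185]
 [184 183 184 183 169 127  65  29  25  22  22  24  28  25  19  38  86 145
  179 185 185 185]
 [185 184 184 181 159 106  45  17  15  24  23  24  27  22  24  34  77 134
  175 185 186 187]
 [185 186 187 185 160 104  43  20  23  26  24  23  23  19  21  28  57 109
  160 183 188 188]
 [185 186 187 185 168 119  53  22  25  29  22  17  19  15  21  22  37  88
  148 184 189 190]
 [187 186 188 185 170 129  61  21  22  21  20  15  14  16  17  15  29  82
  142 181 189 188]
 [185 186 187 187 180 145  72  19  14  19  16  10  18  16  17  12  29  79
  1
[... 693 characters left out ...]
), (np.float64(7.36), np.float64(0.28), np.float64(-0.26)), (np.float64(7.89), np.float64(0.3), np.float64(-0.27))] [(np.float64(13.5), np.float64(0.32), np.float64(-0.29)), (np.float64(14.32), np.float64(0.32), np.float64(-0.28)), (np.float64(15.86), np.float64(0.32), np.float64(-0.3))]
top [(np.float64(60.49), np.float64(0.31), np.float64(-0.28)), (np.float64(60.86), np.float64(0.32), np.float64(-0.28)), (np.float64(61.57), np.float64(0.32), np.float64(-0.29)), (np.float64(62.98), np.float64(0.31), np.float64(-0.27))] [(np.float64(60.86), np.float64(0.32), np.float64(-0.28)), (np.float64(61.57), np.float64(0.32), np.float64(-0.29)), (np.float64(65.71), np.float64(0.32), np.float64(-0.27))]
```

View pics/bot.png

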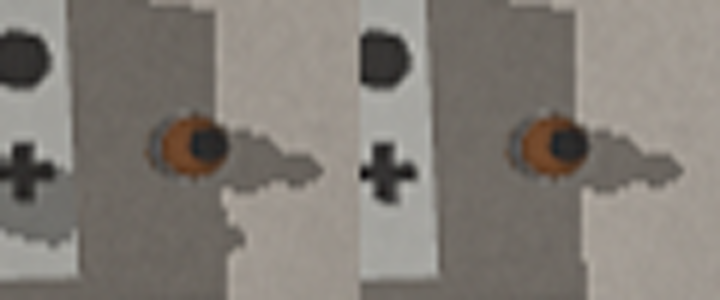

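The bottle is unmoved; the changed pixels are just the lever's shadow. Both cameras put lever_fore at -0.28 to -0.29 with the side tilt at its stop (0.32), so the lever is home and the hand is clear. Handing in.

```bash
python3 -c "
from bench import ctrl,telemetry
o=telemetry.get_obs();print(o['time_s'],o['wrist_force'],abs(o['dq']).max())
print(ctrl.hand_in())"
```

```text
12.275 [-0.22577447  0.55531744 -0.36243298] 0.005192699398357103
the job is handed in; nothing more can be done
None
```

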